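# Press the tea caddy's end panel home in the ratchet clamp

### The arm

A 6-joint arm with a two-finger parallel gripper is mounted at the origin on a cart in front of the work surface, level with it; the furniture and walls round the work are solid. World frame = base frame: x ahead of the robot, y to its left, z up, the work surface at z = 0. Lengths are in mm, angles in rad, forces in N, time in s.
With the tool pointing down it reaches from about 400 to 925 mm from the base axis. Payload 12.5 kg.
Tool frame: the origin (TCP) lies midway between the tips of the shut fingers; the grasp point (between the pads) lies 19 mm behind it (env.pinch_z is the distance from the TCP to the grasp point, in mm); z points along the fingers, y is the line along which they close (so a half turn about z gives the same grasp; the last joint's range is limited). The gripper opens to 95 mm and grips with 3 to 60 N. Pads are 20 mm wide; open, the fingers measure 119 mm over their backs; the gripper's body (75 mm by 180 mm) begins 59 mm behind the grasp point.
Start: joints at [1.031, 0.491, 1.559, -0, 1.092, -0.106], TCP at [262.687, 567.135, 214.661] pointing down, gripper open.
Joint ranges: [-3.1, 3.1], [-0.84, 2.19], [0.05, 2.79], [-1.13, 4.28], [0.06, 2.93], [-2.69, 2.69]. Speed limits (rad/s): [2.22, 2.22, 2.79, 3.14, 3.14, 3.14].

### API

Orientations are given as [roll, pitch, yaw] about the fixed x, y, z axes, in that order (R = Rz(yaw) Ry(pitch) Rx(roll)).
In Python, from cell import readout, eyes, job_done, env gives the robot as it stands.
- The arm moves only by the shell command python3 -m jog 'ROWS'. ROWS is a JSON object of lists of equal length, an entry for each row: "dp": the shift along the tool's x, y, z in mm, a list of three; "twist": the turn about the tool's z in degrees; "claw": the closure, from -1 (fully open) to 1 (shut). A call has 1 to 8 rows; each row is the pose to reach, as a shift and turn from the pose commanded when the call began, along the tool's axes at that moment; what a row does not reach only later rows make up. A row lasts 1/12 s, in which the tool goes at most 41.7 mm and 7.16 degrees, less where a joint would pass 70% of its speed; a pose out of reach is approached as far as the arm can. A call with a gripper value outside its range is refused whole. The fingers move at their own pace and stop on an object; the grip force is fixed at half the most. Time passes only in rows, so rows that repeat a pose let the fingers close. It gives the time, the measured TCP pose, the force and the opening at its end, in the units of the state.
- readout.state(): the state, without advancing time (a new reading comes with each control period).
- eyes.read_camera(name): name is "side" or "top" or "wrist"; returns the picture (480x640x3 uint8, red, green, blue); there is no depth.
- eyes.camera_model(name): a dict with "intrinsics" (3x3 intrinsics, pixels), "R" (3x3) and "t" (3): a world point X has camera coordinates R X + t. Camera axes: x right, y down, z forward; pixel columns grow to the right and rows downward; lengths in mm; the calibration is good to about 2 mm. A picture is of the moment at which its call begins: read the wrist's pose just before it. camera_model takes no time and is no camera call; for the wrist camera it gives the pose at the moment of the call.
- job_done(): hands the job in, once; it reports no verdict.
The state is a dict: "t": time; "joints": joint angles; "qvel": joint speeds; "tau": joint torques, N m; "eef_pos": TCP position; "tcp_rot": TCP orientation; "ft_force": force on the tool from outside, world axes, zero at the start; "moment": the same for the moment, N m; "opening": opening from 0.0 (shut) to 1.0 (fully open).
Only numpy, scipy, OpenCV 4.12 (cv2) and the standard library are available. Lean on these libraries where they do the work, as an engineer would, in place of code of your own. Each camera call takes 0.05 s, during which the arm holds its last target. There are 200 camera calls.

### The job

The wooden tea caddy in the bench clamp still has a gap at its end panel. Pump the clamp's trigger lever until its jaw has pressed the panel fully home, then hold down the release tab until the jaw has gone all the way back, and let go. Let the clamp do the pushing: do not push the panel or the jaw by hand, and leave the other things on the counter alone.

Things in the scene. Friction and masses are not known exactly. Their poses are not given: they have to be found in the camera images.
- clamp: Ratchet bar clamp on a dark wooden board 410 x 110 x 20 mm, fixed to the counter. Origin: on the counter under the trigger's pivot, mid-width. Axes: +x the way the jaw advances (from grey ratchet head to grey stop block), z up. The board spans x = -0.150 to 0.260, y = +-0.055. Head: x = -0.044 to 0.052, y = +-0.020, up to z = 0.114. The light wooden caddy (x = 0.145 to 0.235, up to z = 0.096) stands against the stop.
- trigger_pad (a point): Point to press: mid-width on the top of the black rubber grip (36 mm wide, 85 mm long) of the trigger lever, 32 mm short of the lipped end; 120 mm from the pivot. At rest it is about 0.163 m up and the lever slopes up, 0.5 rad, away from the head towards the clamp's -x; fully down (0.65 rad) it is about 0.089 m up. The pivot is at clamp (0, 0, 0.100), axis along clamp y.
- trigger (a joint): Trigger angle (rad): 0 = up at rest (spring return), 0.65 = fully down. One full stroke (past about 0.55) advances the jaw by one 8 mm tooth; let the lever rise to under 0.05 before the next. Pressing the pad straight down takes 4 to 6 N while the jaw is free and 10 to 20 N while it pushes the panel. Once the panel is home (in the last stroke, at 0.57 to 0.64; in any further stroke sooner) the lever stops short and goes stiff: stop at about 25 N.
- release_tab (a point): Middle of the top of the black release tab (34 x 30 mm), beside the head at clamp (-0.034, 0.072, 0.1005) at rest, tab pointing to the clamp's -x; it is on the robot's side of the clamp. Press it straight down.
- release (a joint): Release rocker angle (rad): 0 = at rest, pawl in the teeth; about 0.2 (tab 9 mm down) lifts the pawl clear; 0.28 = fully down (13 mm). Takes 3 to 8 N. It also rocks by itself while the teeth pass. Held down, it lets the jaw's own spring draw the jaw back within about 1 s; let go too early and the jaw catches on a tooth. It springs up when let go.
- jaw (a joint): Advance of the jaw (m) along clamp +x: 0 = fully back (open), 0.060 = farthest. The jaw is a grey plate 60 x 52 mm with a rubber face, on the toothed bar 62 mm above the counter. It reaches the closed panel at 0.040; after each stroke it settles about 2 mm back onto the last tooth (7, 15, 23, 31 or 39 mm). Trigger up and release let go, the ratchet holds it against its return spring.
- panel (a joint): Gap (m) between the caddy's end panel and the caddy's side walls: 0 = fully home, 0.012 to 0.028 at the start. The panel slides on two tight dowels (about 30 N) and stays where it is pushed.
- panel_front (a point): Middle of the end panel's outer face, which the jaw presses; the panel is light wood, 12 x 100 x 75 mm, its top 96 mm above the counter.
- beaker_mid (a point): Middle (74 mm up) of a standing steel beaker, 64 mm wide, 148 mm high. Leave it alone.
- cup_mid (a point): Middle (48 mm up) of a standing blue mug, 85 mm wide, 96 mm high, its handle to one side. Leave it alone.

How it is judged (in metres and radians):
On the way:
1. the panel is pressed home (gap under 2 mm) by the jaw, which is still forward (value of joint panel below 0.002 m and value of joint jaw above 0.025 m), for 0.2 s.
At the end, for the whole second after the job is handed in: The gap at the panel is under 2 mm, the jaw is within 5 mm of its fully open position, and trigger and release have been let go and are back up (value of joint panel below 0.002 m and value of joint jaw below 0.005 m and value of joint trigger below 0.08 rad and value of joint release below 0.15 rad); the robot touches nothing.
It fails at once if the panel or the jaw is pushed by hand (over 5 N) (contact force between any of the arm, the fingers and panel above 5 N or contact force between any of the arm, the fingers and jaw above 5 N).
It fails at once if the beaker or the blue mug is moved by more than 30 mm (distance of any of beaker_mid, cup_mid from where it was at the start of the episode above 0.03 m).
It also fails if it takes over 64 s, if anything falls off the work surface, if the arm or the gripper's body presses on something with over 40 N, if the wrist force passes 120 N, or if a joint passes its speed limit or range.

## Working session

There is one attempt and no reset: what is moved stays moved. The work goes in short steps, Python scripts to look and compute and a shell command to move; the robot and the scene stay as the last step left them, time stands still between calls to the robot, and variables do not carry over. Pictures are saved under pics/ and viewed, on a budget of 10 in all, crops included, one or two more only if the job needs it, and the job is handed in when it is done.

```bash
mkdir -p pics; python3 - <<'E'
from cell import readout, eyes, env
import cv2
print(readout.state())
for n in ("side","top"):
    cv2.imwrite(f"pics/{n}0.png",eyes.read_camera(n)[:,:,::-1])
    m=eyes.camera_model(n); print(n,m)
E
```

```text
{'t': 0.0, 'joints': array([ 1.03142618e+00,  4.91536074e-01,  1.55945325e+00,  1.89715704e-05,
        1.09168676e+00, -1.05600566e-01]), 'qvel': array([ 0.00043296, -0.00063009,  0.00079927, -0.00094281, -0.00113443,
       -0.00022994]), 'tau': array([ 1.18319022e-03, -6.12642860e+01, -2.58178514e+01,  6.92993961e-02,
        4.82271519e-02, -1.42162794e-04]), 'eef_pos': array([262.53430296, 566.91970545, 214.07502785]), 'tcp_rot': array([-3.14051703e+00, -1.30930783e-04,  2.70781425e+00]), 'ft_force': array([0.37344519, 0.05140979, 0.46742785]), 'moment': array([ 0.04929879, -0.07486026,  0.03907895]), 'opening': 1.0009790562255791}
side {'intrinsics': array([[439.42297134,   0.        , 320.23220174],
       [  0.        , 439.42297134, 236.4253095 ],
       [  0.        ,   0.        ,   1.        ]]), 'R': array([[ 0.99898493,  0.04469081, -0.00564275],
       [ 0.02389069, -0.63185242, -0.77472044],
       [-0.03818827,  0.77379923, -0.63227874]]), 't': array([-518.02014706,   80.98298026, 1120.7903976 ])}
top {'intrinsics': array([[445.40065099,   0.        , 316.22171702],
       [  0.        , 445.40065099, 242.49140354],
       [  0.        ,   0.        ,   1.        ]]), 'R': array([[-0.02122348, -0.9997185 , -0.01060581],
       [-0.99706348,  0.02194546, -0.07336771],
       [ 0.07357981,  0.00901754, -0.99724856]]), 't': array([  -1.83647605,  528.42539507, 1222.18258079])}
```

View pics/top0.png

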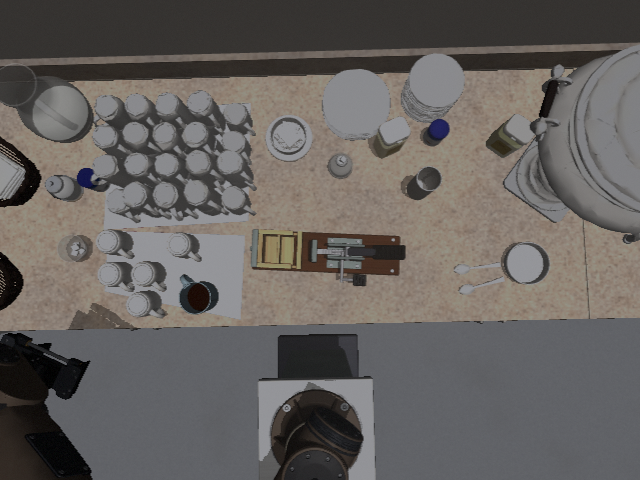

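View pics/side0.png

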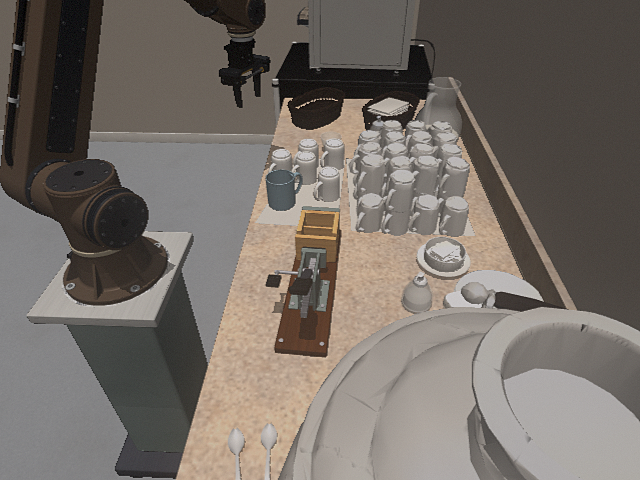

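The top view shows the clamp's board at about (252–404, 230–275), with the jaw advancing towards image left (world +y). The tab is at about (360,280), the trigger grip near (385,253), the mug at (197,295) and the beaker at (424,182). I'll enlarge the clamp to measure it.

```bash
python3 - <<'E'
import cv2
a=cv2.imread("pics/top0.png")[220:300,240:420]; b=cv2.imread("pics/side0.png")[200:360,240:360]
cv2.imwrite("pics/c0.png",cv2.resize(a,None,fx=4.4,fy=4.4,interpolation=cv2.INTER_CUBIC))
E
```

```text
(no output)
```

View pics/c0.png

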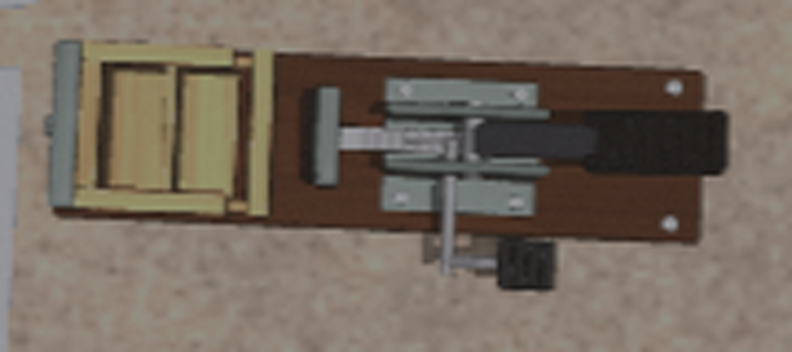

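The crop shows the board corners at (705,72), (698,242) and (55,217), the tab centre at (527,265) and the grip's end centre at (727,143). The panel is at x≈262 with its gap to the left, and the jaw is at x≈327.

```bash
cat > h.py <<'E'
import numpy as np
from cell import readout, eyes, env
from scipy.optimize import least_squares
from scipy.spatial.transform import Rotation as Ro
def proj(n,X):
    m=eyes.camera_model(n); c=np.asarray(X)@m['R'].T+m['t']; p=c@m['intrinsics'].T; return p[:,:2]/p[:,2:]
def c2w(q,P):
    P=np.asarray(P,float); c,s=np.cos(q[2]),np.sin(q[2])
    return np.c_[q[0]+c*P[:,0]-s*P[:,1], q[1]+s*P[:,0]+c*P[:,1], P[:,2]]
def totool(w):
    s=readout.state(); R=Ro.from_euler('xyz',s['tcp_rot']).as_matrix(); return R.T@(np.array(w)-s['eef_pos'])
E
python3 - <<'E'
from h import *
P=[[-150,-55,20],[-150,55,20],[260,55,20],[-34,72,100.5]]
uv=np.array([[705,72],[698,242],[55,217],[527,265]])/4.4+[240,220]-0.39
r=least_squares(lambda q:(proj('top',c2w(q,P))-uv).ravel(),[500,-100,1.57])
q=r.x; print(q, r.fun.round(2))
a=.5; pad=[-120*np.cos(a),0,163]
W=c2w(q,[pad,[-34,72,100.5],[-150,-55,20],[-150,55,20]]); print(W.round(1)); print(proj('side',W).round(1),proj('top',W))
# mean pad x through stroke
for w in W[:2]: print(totool(w).round(1))
np.save('q.npy',q)
s=readout.state(); print(s['tcp_rot'])
E
```

```text
[497.10106769 -93.95582879   1.50818018] [ 0.25 -0.48  0.74  0.47 -0.93  0.03 -0.06 -0.05]
[[ 490.5 -199.1  163. ]
 [ 423.1 -123.4  100.5]
 [ 542.6 -247.1   20. ]
 [ 432.8 -240.2   20. ]]
[[300.6 284.4]
 [273.1 278.8]
 [326.5 351.4]
 [273.4 346.9]] [[391.55710773 251.86706761]
 [359.31915456 279.7913281 ]
 [400.08696695 235.49451505]
 [398.98712578 275.07965257]]
[-528.8 -599.2   51.6]
[-435.8 -558.8  114.1]
[-3.14062324e+00 -1.15033784e-04  2.70779947e+00]
```

```bash
python3 - <<'E'
from h import *
q=np.load('q.npy'); w=c2w(q,[[-112,0,190]])[0]; print(w)
print(totool([420,280,214]).round(1),totool(w).round(1),np.degrees(q[2])-np.degrees(np.arctan2(np.cos(2.7078)*-1,np.sin(2.7078))))
E
```

```text
[ 490.09264095 -205.73633672  190.        ]
[-263.5 -194.2    0.3] [-531.2 -605.4   24.6] 21.266847218687772
```

```bash
python3 -m jog '{"dp":[[-33,-24,0],[-66,-48,0],[-99,-73,0],[-132,-97,0],[-165,-121,0],[-198,-146,0],[-231,-170,0],[-263,-194,0]],"twist":[-3,-6,-9,-12,-15,-18,-21,-21.3],"claw":[1,1,1,1,1,1,1,1]}'
python3 - <<'E'
from h import *
q=np.load('q.npy'); w=c2w(q,[[-112,0,190]])[0]
print(totool(w).round(1))
E
```

```text
t: 0.77
eef_pos: [420.3, 278.6, 214.6]
tcp_rot: [-3.142, -0.0, 3.083]
ft_force: [1.3, 0.7, 0.6]
opening: 0.492
[ -98.1 -479.5   24.6]
```

```bash
python3 -m jog '{"dp":[[-8,-39,0],[-16,-78,0],[-24,-117,0],[-32,-156,0],[-40,-195,0],[-48,-234,0],[-56,-273,0],[-64,-312,0]],"twist":[0,0,0,0,0,0,0,0],"claw":[1,1,1,1,1,1,1,1]}'
python3 -m jog '{"dp":[[-7,-34,0],[-14,-68,0],[-21,-102,0],[-28,-136,6],[-34,-168,15],[-34,-168,24],[-34,-168,24]],"twist":[0,0,0,0,0,0,0],"claw":[1,1,1,1,1,1,1]}'
python3 - <<'E'
from h import *
import cv2
q=np.load('q.npy'); w=c2w(q,[[-112,0,190]])[0]
print(totool(w).round(1), proj('side',[w]),readout.state()['joints'])
a=eyes.read_camera('side')[:,:,::-1][180:360,220:380]
b=eyes.read_camera('top')[:,:,::-1][210:300,330:410]
a=cv2.resize(a,None,fx=3,fy=3,interpolation=2); b=cv2.resize(b,(300,338),interpolation=2)
c=np.zeros((540,780,3),np.uint8); c[:,:480]=a; c[:338,480:]=b; cv2.imwrite('pics/d0.png',c)
E
```

```text
t: 1.43
eef_pos: [464.0, -36.8, 214.6]
tcp_rot: [3.141, -0.0, 3.079]
ft_force: [0.5, 0.7, 0.0]
opening: 0.008
t: 2.02
eef_pos: [486.9, -205.5, 188.6]
tcp_rot: [3.14, -0.003, 3.077]
ft_force: [-0.1, 1.0, -0.1]
opening: 0.003
[-3.2 -0.1 -1.4] [[299.56719335 276.74401263]] [-5.24387870e-01  3.86403400e-01  1.82353971e+00  1.78694319e-04
  9.35015026e-01 -2.03058433e+00]
```

View pics/d0.png

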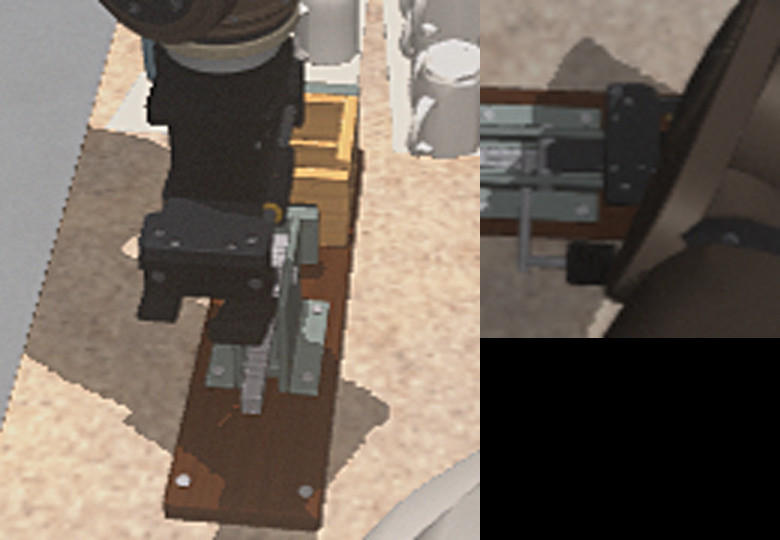

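The side view shows the shut fingers just above the grip (crop ~(240,300)), and the tab at (160,305) is clear. I'll start the first stroke carefully.

```bash
python3 -m jog '{"dp":[[-3,0,10],[-3,0,20],[-3,0,30],[-3,0,40],[-3,0,50],[-3,0,60],[-3,0,70],[-3,0,70]],"twist":[0,0,0,0,0,0,0,0],"claw":[1,1,1,1,1,1,1,1]}'
python3 -m jog '{"dp":[[0,0,8],[0,0,16],[0,0,22],[0,0,24],[0,0,24]],"twist":[0,0,0,0,0],"claw":[1,1,1,1,1]}'
```

```text
t: 2.78
eef_pos: [490.6, -204.7, 118.8]
tcp_rot: [3.141, -0.001, 3.079]
ft_force: [0.6, -1.2, 3.3]
opening: 0.003
t: 3.2
eef_pos: [491.0, -205.0, 96.5]
tcp_rot: [-3.141, 0.0, 3.079]
ft_force: [-0.4, -3.8, 3.5]
opening: 0.004
```

```bash
python3 -m jog '{"dp":[[0,0,3],[0,0,5],[0,0,5]],"twist":[0,0,0],"claw":[1,1,1]}'
python3 -m jog '{"dp":[[0,0,-12],[0,0,-26],[0,0,-40],[0,0,-54],[0,0,-68],[0,0,-80],[0,0,-80],[0,0,-80]],"twist":[0,0,0,0,0,0,0,0],"claw":[1,1,1,1,1,1,1,1]}'
python3 - <<'E'
from h import *
import cv2
a=eyes.read_camera('side')[:,:,::-1][180:360,220:380]
b=eyes.read_camera('top')[:,:,::-1][220:290,240:360]
c=np.zeros((540,800,3),np.uint8); c[:,:320]=cv2.resize(a[:,40:],None,fx=3,fy=3,interpolation=2)[:,:320]; c[:280,320:]=cv2.resize(b,None,fx=4,fy=4,interpolation=2); cv2.imwrite('pics/e0.png',c)
E
```

```text
t: 3.45
eef_pos: [491.0, -204.8, 91.7]
tcp_rot: [-3.142, 0.001, 3.079]
ft_force: [1.2, -3.0, 4.7]
opening: 0.007
t: 4.12
eef_pos: [490.7, -204.4, 171.6]
tcp_rot: [3.141, 0.0, 3.08]
ft_force: [-0.1, 0.4, -0.9]
opening: 0.005
```

View pics/e0.png

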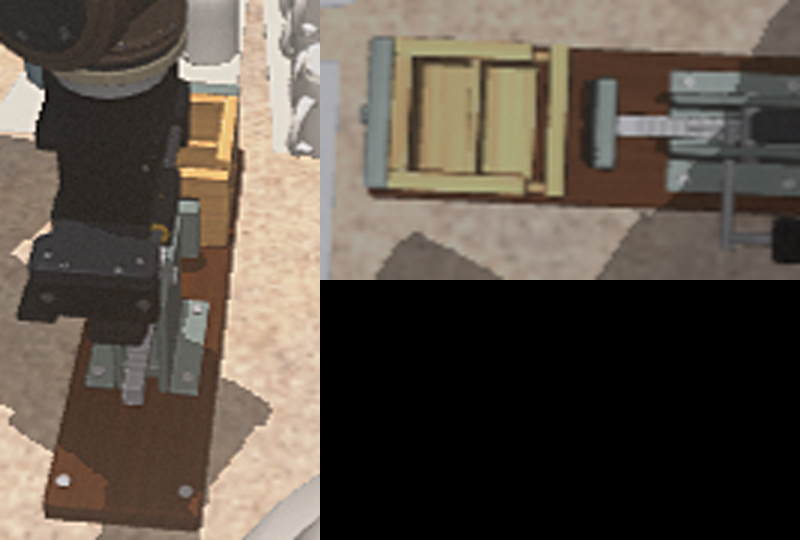

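The jaw has moved forward about 4 px (one tooth), so the stroke works. Next stroke.

```bash
python3 -m jog '{"dp":[[0,0,14],[0,0,28],[0,0,42],[0,0,54],[0,0,64],[0,0,72],[0,0,80],[0,0,80]],"twist":[0,0,0,0,0,0,0,0],"claw":[1,1,1,1,1,1,1,1]}'
python3 -m jog '{"dp":[[0,0,-12],[0,0,-26],[0,0,-40],[0,0,-54],[0,0,-68],[0,0,-80],[0,0,-80],[0,0,-80]],"twist":[0,0,0,0,0,0,0,0],"claw":[1,1,1,1,1,1,1,1]}'
python3 -m jog '{"dp":[[0,0,14],[0,0,28],[0,0,42],[0,0,54],[0,0,64],[0,0,72],[0,0,80],[0,0,80]],"twist":[0,0,0,0,0,0,0,0],"claw":[1,1,1,1,1,1,1,1]}'
python3 -m jog '{"dp":[[0,0,-12],[0,0,-26],[0,0,-40],[0,0,-54],[0,0,-68],[0,0,-80],[0,0,-80],[0,0,-80]],"twist":[0,0,0,0,0,0,0,0],"claw":[1,1,1,1,1,1,1,1]}'
```

```text
t: 4.88
eef_pos: [490.7, -204.7, 90.3]
tcp_rot: [3.141, -0.001, 3.079]
ft_force: [0.3, -2.5, 3.7]
opening: 0.006
t: 5.55
eef_pos: [490.7, -204.5, 171.1]
tcp_rot: [3.141, -0.0, 3.08]
ft_force: [0.4, -0.3, 0.0]
opening: 0.001
t: 6.22
eef_pos: [490.7, -205.3, 90.2]
tcp_rot: [-3.141, -0.0, 3.079]
ft_force: [-1.9, -5.4, 10.7]
opening: 0.0
t: 6.88
eef_pos: [490.6, -204.6, 170.7]
tcp_rot: [3.141, -0.001, 3.08]
ft_force: [0.4, 0.3, -0.7]
opening: 0.004
```

```bash
python3 -m jog '{"dp":[[0,0,14],[0,0,28],[0,0,42],[0,0,54],[0,0,64],[0,0,72],[0,0,80],[0,0,80]],"twist":[0,0,0,0,0,0,0,0],"claw":[1,1,1,1,1,1,1,1]}'
python3 -m jog '{"dp":[[0,0,-12],[0,0,-26],[0,0,-40],[0,0,-54],[0,0,-68],[0,0,-80],[0,0,-80],[0,0,-80]],"twist":[0,0,0,0,0,0,0,0],"claw":[1,1,1,1,1,1,1,1]}'
python3 -m jog '{"dp":[[0,0,14],[0,0,28],[0,0,40],[0,0,50],[0,0,58],[0,0,64],[0,0,68],[0,0,70]],"twist":[0,0,0,0,0,0,0,0],"claw":[1,1,1,1,1,1,1,1]}'
```

```text
t: 7.55
eef_pos: [490.8, -205.8, 90.5]
tcp_rot: [-3.14, 0.0, 3.08]
ft_force: [-3.7, -6.8, 18.8]
opening: 0.004
t: 8.22
eef_pos: [490.5, -204.6, 170.5]
tcp_rot: [3.141, -0.001, 3.08]
ft_force: [0.4, -0.0, -1.1]
opening: 0.002
t: 8.88
eef_pos: [490.8, -205.8, 101.1]
tcp_rot: [-3.14, 0.001, 3.079]
ft_force: [-0.0, -5.2, 4.6]
opening: 0.003
```

```bash
python3 -m jog '{"dp":[[0,0,2],[0,0,4],[0,0,4]],"twist":[0,0,0],"claw":[1,1,1]}'
python3 -m jog '{"dp":[[0,0,2],[0,0,4],[0,0,4]],"twist":[0,0,0],"claw":[1,1,1]}'
```

```text
t: 9.13
eef_pos: [490.8, -205.5, 96.5]
tcp_rot: [-3.141, -0.0, 3.08]
ft_force: [-1.0, -4.7, 5.8]
opening: 0.008
t: 9.38
eef_pos: [490.8, -205.4, 93.0]
tcp_rot: [-3.141, 0.0, 3.08]
ft_force: [-3.1, -4.4, 12.8]
opening: 0.009
```

```bash
python3 -m jog '{"dp":[[0,0,1],[0,0,2],[0,0,2]],"twist":[0,0,0],"claw":[1,1,1]}'
python3 - <<'E'
from h import *
import cv2
b=eyes.read_camera('top')[:,:,::-1][220:290,240:360]
cv2.imwrite('pics/f0.png',cv2.resize(b,None,fx=6,fy=6,interpolation=2))
print(readout.state()['ft_force'])
E
```

```text
t: 9.63
eef_pos: [490.9, -205.4, 91.4]
tcp_rot: [-3.141, 0.001, 3.08]
ft_force: [-3.4, -2.8, 17.7]
opening: 0.006
[-3.29729149 -2.97027445 15.33409501]
```

View pics/f0.png

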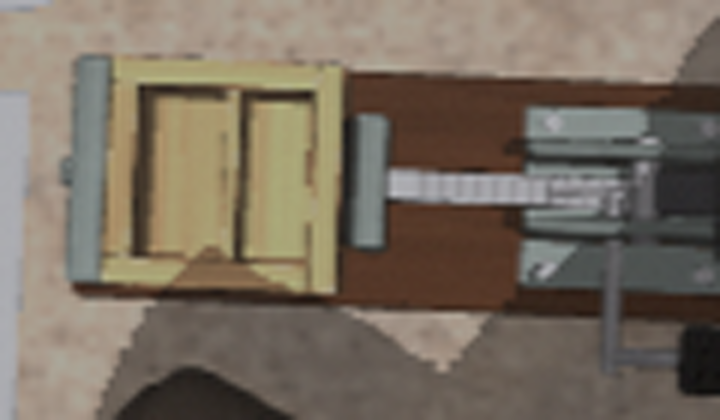

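The picture shows the gap closed: the panel at x≈330 is flush with the side walls, and the jaw at x≈365 is against it. I'll press to about 25 N to be sure.

```bash
python3 -m jog '{"dp":[[0,0,1],[0,0,2],[0,0,2],[0,0,2]],"twist":[0,0,0,0],"claw":[1,1,1,1]}'
```

```text
t: 10.02
eef_pos: [490.9, -205.3, 89.7]
tcp_rot: [-3.141, 0.001, 3.08]
ft_force: [-4.7, -2.8, 20.2]
opening: 0.005
```

I'll use a further stroke as the check: if the panel is home, the lever should go stiff sooner.

```bash
python3 -m jog '{"dp":[[0,0,-12],[0,0,-26],[0,0,-40],[0,0,-54],[0,0,-68],[0,0,-81],[0,0,-81],[0,0,-81]],"twist":[0,0,0,0,0,0,0,0],"claw":[1,1,1,1,1,1,1,1]}'
python3 -m jog '{"dp":[[0,0,10],[0,0,16],[0,0,20],[0,0,24],[0,0,28],[0,0,30],[0,0,30]],"twist":[0,0,0,0,0,0,0],"claw":[1,1,1,1,1,1,1]}'
python3 -m jog '{"dp":[[0,0,3],[0,0,6],[0,0,8],[0,0,8]],"twist":[0,0,0,0],"claw":[1,1,1,1]}'
```

```text
t: 10.68
eef_pos: [490.7, -204.7, 169.6]
tcp_rot: [3.141, -0.0, 3.079]
ft_force: [0.6, -0.7, 0.5]
opening: 0.003
t: 11.27
eef_pos: [490.7, -204.7, 140.0]
tcp_rot: [3.141, -0.001, 3.079]
ft_force: [-0.7, 1.2, 0.4]
opening: 0.004
t: 11.6
eef_pos: [491.0, -205.0, 132.6]
tcp_rot: [-3.141, 0.001, 3.08]
ft_force: [0.7, -2.4, 5.2]
opening: 0.003
```

```bash
python3 -m jog '{"dp":[[0,0,3],[0,0,6],[0,0,8],[0,0,8]],"twist":[0,0,0,0],"claw":[1,1,1,1]}'
python3 -m jog '{"dp":[[0,0,3],[0,0,6],[0,0,8],[0,0,8]],"twist":[0,0,0,0],"claw":[1,1,1,1]}'
```

```text
t: 11.93
eef_pos: [491.2, -205.6, 125.1]
tcp_rot: [-3.14, 0.001, 3.08]
ft_force: [-3.1, -4.6, 9.9]
opening: 0.003
t: 12.27
eef_pos: [491.3, -206.8, 118.4]
tcp_rot: [-3.138, 0.003, 3.08]
ft_force: [-9.2, -10.8, 22.9]
opening: 0.008
```

It goes stiff at z≈118 with 23 N, well short of full travel, so the panel is home. Now up and across to the release tab.

```bash
python3 -m jog '{"dp":[[0,0,-12],[0,0,-26],[0,0,-40],[0,0,-54],[0,0,-68],[0,0,-80],[0,0,-80],[0,0,-80]],"twist":[0,0,0,0,0,0,0,0],"claw":[1,1,1,1,1,1,1,1]}'
python3 - <<'E'
from h import *
print(totool(c2w(np.load('q.npy'),[[-35,73,115]])[0]).round(1))
E
```

```text
t: 12.93
eef_pos: [490.8, -204.6, 196.5]
tcp_rot: [3.142, 0.0, 3.08]
ft_force: [-0.3, 1.1, -0.4]
opening: 0.006
[73.6 75.9 81.5]
```

```bash
python3 -m jog '{"dp":[[25,0,0],[50,10,0],[73,30,0],[73,55,0],[73,76,15],[73,76,40],[73,76,68],[73,76,68]],"twist":[0,0,0,0,0,0,0,0],"claw":[1,1,1,1,1,1,1,1]}'
python3 - <<'E'
from h import *
import cv2
print(totool(c2w(np.load('q.npy'),[[-35,73,115]])[0]).round(1), proj('side',[readout.state()['eef_pos']]))
a=eyes.read_camera('side')[:,:,::-1][200:350,220:370]
b=eyes.read_camera('top')[:,:,::-1][220:300,240:400]
c=np.zeros((600,800,3),np.uint8); c[:450,:450]=cv2.resize(a,None,fx=3,fy=3,interpolation=2); c[:175,450:]=cv2.resize(b,(350,175),interpolation=2); cv2.imwrite('pics/g0.png',c[:450])
E
```

```text
t: 13.6
eef_pos: [420.6, -123.1, 124.7]
tcp_rot: [3.139, -0.007, 3.08]
ft_force: [0.5, 0.2, 0.5]
opening: 0.004
[-1.6 -1.2  9.6] [[271.0864082  270.52009621]]
```

View pics/g0.png

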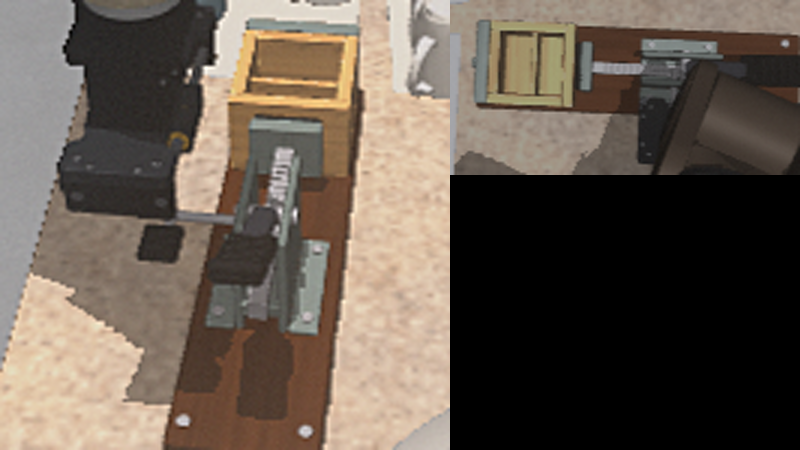

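The gap is closed and the jaw is forward. The lever is up, and the tip is above the tab at (160,243). Now press the tab and hold it.

```bash
python3 -m jog '{"dp":[[-2,-1,8],[-2,-1,16],[-2,-1,22],[-2,-1,26],[-2,-1,30],[-2,-1,33],[-2,-1,35],[-2,-1,35]],"twist":[0,0,0,0,0,0,0,0],"claw":[1,1,1,1,1,1,1,1]}'
python3 -m jog '{"dp":[[0,0,1],[0,0,1],[0,0,1],[0,0,1],[0,0,1],[0,0,1],[0,0,1],[0,0,1]],"twist":[0,0,0,0,0,0,0,0],"claw":[1,1,1,1,1,1,1,1]}'
python3 -m jog '{"dp":[[0,0,0],[0,0,0],[0,0,0],[0,0,0],[0,0,0],[0,0,0],[0,0,0],[0,0,0]],"twist":[0,0,0,0,0,0,0,0],"claw":[1,1,1,1,1,1,1,1]}'
python3 -m jog '{"dp":[[0,0,0],[0,0,0],[0,0,0],[0,0,0],[0,0,0],[0,0,0],[0,0,0],[0,0,0]],"twist":[0,0,0,0,0,0,0,0],"claw":[1,1,1,1,1,1,1,1]}'
python3 - <<'E'
from h import *
import cv2
b=eyes.read_camera('top')[:,:,::-1][220:290,240:360]
cv2.imwrite('pics/h0.png',cv2.resize(b,None,fx=6,fy=6,interpolation=2))
E
```

```text
t: 14.37
eef_pos: [424.8, -125.8, 93.5]
tcp_rot: [-3.141, 0.0, 3.08]
ft_force: [-0.1, -3.4, 2.4]
opening: 0.003
t: 15.03
eef_pos: [424.8, -125.6, 92.7]
tcp_rot: [-3.142, 0.0, 3.08]
ft_force: [0.5, -4.1, 2.8]
opening: 0.004
t: 15.7
eef_pos: [424.7, -125.5, 92.6]
tcp_rot: [3.141, 0.0, 3.079]
ft_force: [1.6, -3.5, 3.7]
opening: -0.001
t: 16.37
eef_pos: [424.6, -125.5, 92.6]
tcp_rot: [3.141, 0.0, 3.08]
ft_force: [2.2, -2.4, 2.8]
opening: 0.003
```

View pics/h0.png

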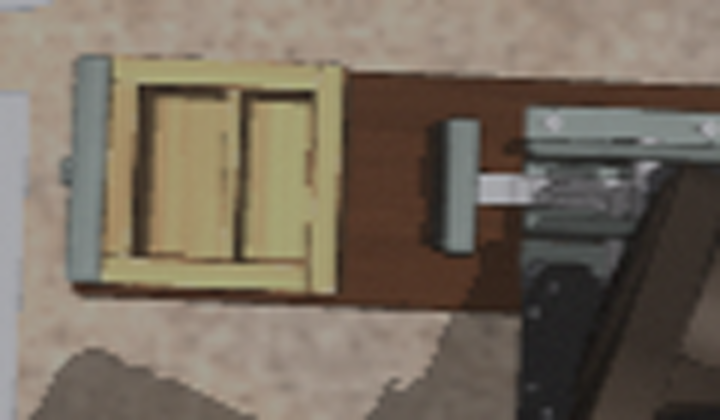

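The jaw edges are now at 440–478, against 345–388 when pressed: about 15.5 px, or 39–40 mm, so it is fully back. The panel stayed home. I'll hold slightly deeper for a moment, then let go.

```bash
python3 -m jog '{"dp":[[0,0,1],[0,0,2],[0,0,2],[0,0,2],[0,0,2],[0,0,2],[0,0,2],[0,0,2]],"twist":[0,0,0,0,0,0,0,0],"claw":[1,1,1,1,1,1,1,1]}'
python3 -m jog '{"dp":[[0,0,-8],[0,0,-20],[0,0,-40],[0,0,-65],[0,0,-90],[0,0,-115],[0,0,-120],[0,0,-120]],"twist":[0,0,0,0,0,0,0,0],"claw":[1,1,1,1,1,1,1,1]}'
python3 -m jog '{"dp":[[0,35,0],[0,70,0],[0,105,0],[0,140,0],[0,170,0],[0,180,0],[0,180,0],[0,180,0]],"twist":[0,0,0,0,0,0,0,0],"claw":[1,1,1,1,1,1,1,1]}'
python3 - <<'E'
from h import *
import cv2
a=eyes.read_camera('side')[:,:,::-1][180:360,240:370]
b=eyes.read_camera('top')[:,:,::-1][160:310,170:440]
c=np.zeros((470,800,3),np.uint8); c[:415,:300]=cv2.resize(a,(300,415),interpolation=2); c[:278,300:]=cv2.resize(b,(500,278),interpolation=2); cv2.imwrite('pics/i0.png',c)
E
```

```text
t: 17.08
eef_pos: [424.6, -125.5, 90.6]
tcp_rot: [3.142, -0.0, 3.08]
ft_force: [0.8, -4.9, 3.2]
opening: 0.005
t: 17.75
eef_pos: [424.6, -125.2, 212.0]
tcp_rot: [-3.141, 0.002, 3.08]
ft_force: [-1.2, -0.2, -0.9]
opening: 0.005
t: 18.42
eef_pos: [435.2, 54.2, 209.7]
tcp_rot: [-3.142, -0.002, 3.081]
ft_force: [0.1, 0.8, -0.5]
opening: 0.008
```

View pics/i0.png

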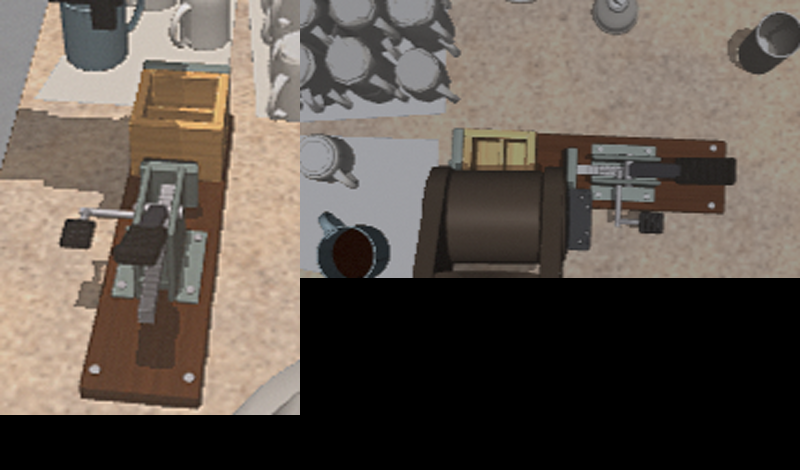

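The final view shows the trigger and tab up, the jaw back at column ≈316, the caddy closed, the mug and beaker in place, and the arm clear.

```bash
python3 -c "
from cell import job_done; print(job_done())"
```

```text
the job is handed in; nothing more can be done
None
```

I pumped the trigger until the clamp's jaw had closed the caddy's end panel, released the jaw fully, and handed the job in at about 18.5 s; no verdict was reported. It took five strokes plus one check stroke.

- **Panel home:** the picture showed the gap closed. On the check stroke the lever went stiff early, at 23 N with the tip at z ≈ 118 mm. The fifth stroke alone was unclear: the lever was stiff only at the very end, reaching 20 N.
- **Jaw back:** I held the tab down for about 2.5 s. The jaw moved back about 15.5 pixels (39–40 mm) in the top view, which is its fully open position. It ended about 5 mm further back than where it started, so it had probably begun one tooth forward.
- **Tab press:** the tab force read only about 3 N, and the tab went about 10 mm down (9 mm is needed).
- **Final view:** trigger and tab are up, the panel still looks home, and the mug and beaker look unmoved. The arm is clear, with forces near zero.

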